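# Find the hidden catch of the childproof medicine box

### The arm

A 7-joint arm with a two-finger parallel gripper is mounted at the origin on the work surface. World frame = base frame: x ahead of the robot, y to its left, z up, the work surface at z = 0. Lengths are in m, angles in rad, forces in N, time in s.
With the tool pointing down it reaches from about 0.425 to 0.8 m from the base axis. Payload 8.3 kg.
Tool frame: the origin (TCP) lies at the very end of the fingers, on their centre line; the grasp point (between the pads) lies 19 mm behind it; z points along the fingers, y is the direction in which the jaws open and shut (so a half turn about z gives the same grasp; the last joint's range is limited). The gripper opens to 85 mm and grips with 20 to 120 N. Pads are 22 mm wide; open, the fingers measure 114 mm over their backs; the gripper's body (76 mm by 85 mm) begins 54 mm behind the grasp point. The pads swing forward as they close: fully open they stand 13 mm farther back than shut.
Start: joints at [1.175, 0.383, 0.016, 1.37, -0.006, 1.388, -0.046], TCP at [0.204, -0.591, 0.191] pointing down, gripper open.
Joint ranges: [-2.95, 2.95], [-0.25, 2.06], [-1.52, 1.56], [0.18, 2.33], [-1.44, 4.58], [0.02, 2.06], [-3.01, 3.01]. Speed limits (rad/s): [2.39, 2.39, 3.01, 3.01, 3.14, 3.14, 3.14].

### API

Orientations are given as a unit quaternion [x, y, z, w].
In Python, from workcell import ctrl, vision, job, finder gives the robot as it stands.
- The arm moves only by the tool arm_command, never from a script. Its argument "motion" is a list of rows, each an object of numbers: "fingers": the finger opening in m, from 0 to 0.0854; "tx", "ty", "tz": the shift along the world's x, y, z in m; "rx", "ry", "rz": the turn, a rotation vector about the world's x, y, z in degrees. In form: [{"fingers": .., "tx": .., "ty": .., "tz": .., "rx": .., "ry": .., "rz": ..}, ...]. A call has 1 to 8 rows; each row is the pose to reach, as a shift and turn from the pose measured when the call began; what a row does not reach only later rows make up. A row lasts 1/12 s, in which the tool goes at most 41.7 mm and 7.16 degrees, less where a joint would pass 70% of its speed; a pose out of reach is approached as far as the arm can. A call with a gripper value outside its range is refused whole. The fingers move at their own pace and stop on an object; "newtons" is the grip in N (left out, the last holds). Time passes only in rows, so rows that repeat a pose let the fingers close. It gives the time, the measured TCP pose, the force and the opening at its end, in the units of the state.
- ctrl.read_state(): the state, without advancing time (a new reading comes with each control period).
- vision.camera(name): name is "side" or "top" or "wrist"; returns the picture (400x640x3 uint8, blue, green, red); there is no depth.
- vision.calibration(name): a dict with "fovy" (degrees; the focal length in pixels is half the picture's height over the tangent of half this angle, whatever the lens; pixels are square), "cx", "cy" (the principal point, pixels), "R" (3x3) and "t" (3): a world point X has camera coordinates R X + t; the wrist camera has in their place "hand_eye" (4x4, takes a point from camera to tool coordinates, whose origin is the TCP and whose axes are the flange's). Camera axes: x right, y down, z forward; pixel columns grow to the right and rows downward; lengths in m; the calibration is good to about 2 mm. A picture is of the moment at which its call begins: read the wrist's pose just before it. calibration takes no time and is no camera call.
- job.close_job(): hands the job in, once; it reports no verdict.
Trained networks look in the newest picture that a camera, given by its name, has taken for a name from the list of things; names that differ only in an ending like _2 or _b are one class to them, and where a whole thing is asked for, a point or a joint stands for the part that bears it (a point fixed in the world has none). Each returns a list of dicts, best first, with "conf" (0 to 1); they miss things now and then, are a little off and sometimes report something else, mostly with a low value. They report only what shows in the picture. A call takes as long as a camera call.
- finder.recognise(label, camera): "centre" ([x, y, z] in m, in world coordinates, good to about 4 mm: the middle of the surface that is visible of it).
- finder.silhouettes(label, camera): "region" (400x640 bool, what is visible of it).
The state is a dict: "time_s": time; "joints": joint angles; "joint_velocities": joint speeds; "joint_torque": joint torques, N m; "tool_pos": TCP position; "eef_rot": TCP orientation; "contact_force": force on the tool from outside, world axes, zero at the start; "ft_torque": the same for the moment, N m; "grip_width": finger opening in m.
Only numpy, scipy, OpenCV 4.12 (cv2) and the standard library are available. Lean on these libraries where they do the work, as an engineer would, in place of code of your own. Each camera call takes 0.05 s, during which the arm holds its last target. There are 200 camera calls.

### The job

The childproof medicine box on the worktop is held shut by a catch hidden under one of the six identical tiles set in its flat top: that tile sinks when pressed, the other five are solid. Feel across the tiles with the fingertips, gently, until you find the one that gives, press it in so that the drawer springs out of the end of the box, then let the tile come back up and leave the drawer open. Do not grasp or shift the mug, the jar or the salt pot that stand around.

Things in the scene. Friction and masses are not known exactly. Their poses are not given: they have to be found in the camera images.
- box: light wooden box screwed to the worktop, 150 mm along its x, 212 mm along its y, 75 mm high; origin at the centre of its underside, z up. The drawer comes out of its -y end. Six identical cream tiles are set in its flat top; which one is the catch changes from run to run and cannot be seen: five are rigid, one is sprung.
- box_top (a point): centre of the box's top, at the height of the tiles' tops (73 mm), axes as the box's. The tiles, 56 x 56 mm, lie in two rows of three, centres at x = -31 and +31 mm, y = -62, 0 and +62 mm from this point. The 4 mm wide wooden bars between them and the rim around them stand 2 mm higher.
- catch_tile (a joint): how far the one sprung tile is pressed in, m: 0 = up, level with the others, 0.006 = fully in. It starts to move at about 2 N, takes about 6 N to push fully in, and springs back up when let go. It frees the drawer once it is about 0.0035 in. Its place among the six is not told.
- drawer (a joint): how far the drawer stands out of the box's -y end, m: 0 = shut and caught, 0.045 = sprung fully out. Its own spring drives it out within about a second once the catch tile is pressed; it cannot be pulled out before.
- mug: white mug, 76 mm across, 92 mm high, on the worktop beyond the box; origin at the centre of its underside. Leave alone.
- jar: lidded glass jar, 68 mm across, 100 mm high, beside the box's +y end; origin at the centre of its underside. Leave alone.
- salt_pot: small waisted steel salt pot, 46 mm across, 60 mm high, on the robot's side of the box; origin at the centre of its underside. Leave alone.

How it is judged:
By the outcome, as a careful person would: the job done as asked, in the order asked, and still so for the second after the job is handed in, with the robot touching nothing.
It also fails if it takes over 58 s, if anything falls off the work surface, if the arm or the gripper's body presses on something with over 40 N, if the wrist force passes 120 N, or if a joint passes its speed limit or range.

## Working session

There is one attempt and no reset: what is moved stays moved. The work goes in short steps, Python scripts to look and compute and a tool call to move; the robot and the scene stay as the last step left them, time stands still between calls to the robot, and variables do not carry over. Pictures are saved under pics/ and viewed, about 8 in all and at most 12, crops included, and the job is handed in when it is done.

Besides the shell and the picture viewer there is one more tool, called after "Emit:" as name([rows], argument=value, ...), one row to a line, values as JSON. arm_command: Moves the arm, as the interface text tells. Its arguments: {"type":"object","properties":{"motion":{"type":"array","items":{"type":"object","properties":{"fingers":{"type":"number"},"tx":{"type":"number"},"ty":{"type":"number"},"tz":{"type":"number"},"rx":{"type":"number"},"ry":{"type":"number"},"rz":{"type":"number"}}}},"newtons":{"type":"number"}},"required":["motion"]}

```bash
mkdir -p pics; python3 - <<'E'
from workcell import ctrl, vision, job, finder
import cv2,numpy as np
s=ctrl.read_state(); print({k:np.round(s[k],3) for k in s})
for c in ("top","side"):
    cv2.imwrite(f"pics/{c}0.png",vision.camera(c))
    print(c,vision.calibration(c))
    for l in ("box","box_top","drawer","catch_tile","mug","jar","salt_pot"):
        try: print(c,l,[(np.round(d["centre"],3),round(d["conf"],2)) for d in finder.recognise(l,c)[:2]])
        except Exception as e: print(l,e)
E
```

```text
{'time_s': np.float64(0.0), 'joints': array([ 1.175,  0.384,  0.016,  1.371, -0.006,  1.388, -0.046]), 'joint_velocities': array([-0.001, -0.001,  0.   , -0.001,  0.001, -0.002,  0.001]), 'joint_torque': array([ 0.0000e+00, -6.2761e+01,  8.4500e-01, -3.7184e+01,  1.7000e-02,
        1.4000e-02, -0.0000e+00]), 'tool_pos': array([ 0.204, -0.59 ,  0.19 ]), 'eef_rot': array([ 0.986,  0.166, -0.   , -0.001]), 'contact_force': array([0.393, 0.416, 0.594]), 'ft_torque': array([ 0.027, -0.023,  0.001]), 'grip_width': np.float64(0.086)}
top {'fovy': 54.256817278181316, 'cx': 320.52185871826174, 'cy': 205.97125701308445, 'R': array([[-0.01193475, -0.99943282,  0.03148968],
       [-0.98046001,  0.0055125 , -0.19664125],
       [ 0.19635613, -0.03322124, -0.9799697 ]]), 't': array([0.09092621, 0.57880673, 0.73893369])}
top box [(array([ 0.571, -0.005,  0.079]), 0.9)]
top box_top [(array([ 0.578, -0.005,  0.074]), 0.61)]
top drawer [(array([0.541, 0.036, 0.046]), 0.47)]
top catch_tile [(array([ 0.631, -0.068,  0.074]), 0.97)]
top mug [(array([0.744, 0.04 , 0.046]), 0.74), (array([0.443, 0.038, 0.051]), 0.46)]
top jar [(array([0.534, 0.172, 0.098]), 0.64)]
top salt_pot [(array([0.443, 0.037, 0.051]), 0.89), (array([ 0.576, -0.006,  0.077]), 0.49)]
side {'fovy': 48.65200325048535, 'cx': 318.7109488157204, 'cy': 195.8078792729125, 'R': array([[-0.92118924, -0.38875144, -0.01681367],
       [-0.28293367,  0.6988547 , -0.65692514],
       [ 0.26713091, -0.60039522, -0.75376831]]), 't': array([0.5530546 , 0.1449332 , 0.70367214])}
side box [(array([0.57 , 0.074, 0.07 ]), 0.94)]
side box_top [(array([0.574, 0.075, 0.071]), 0.69)]
side drawer [(array([0.732, 0.054, 0.057]), 0.61)]
side catch_tile [(array([ 0.624, -0.064,  0.073]), 0.74)]
side mug [(array([0.729, 0.056, 0.058]), 0.77)]
side jar [(array([0.53 , 0.191, 0.076]), 0.55), (array([0.569, 0.074, 0.072]), 0.17)]
side salt_pot [(array([0.438, 0.045, 0.039]), 0.72)]
```

View pics/top0.png

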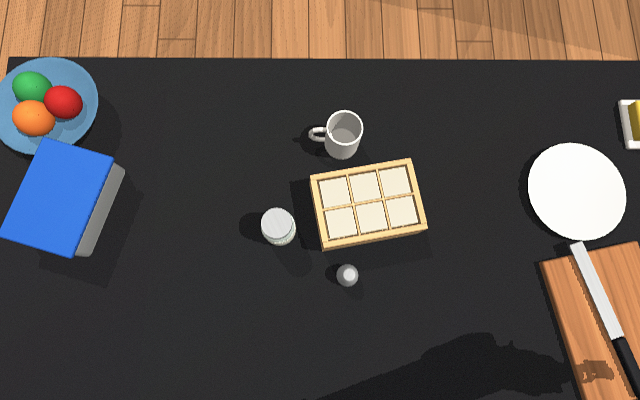

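View pics/side0.png

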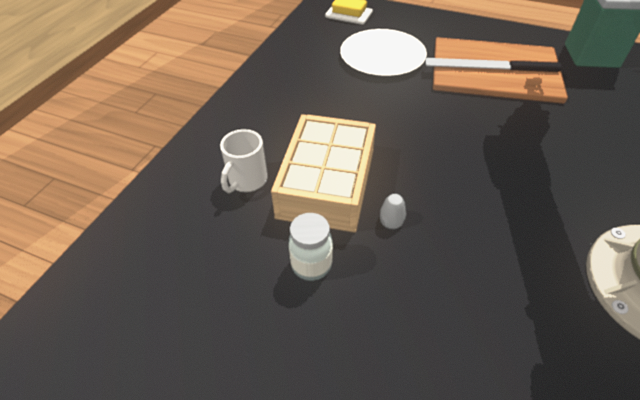

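The top picture shows the box with its six tiles at about (335..402, 182..222), the jar at (278,226), the mug at (345,133) and the salt pot at (347,274). The side picture agrees. Next I'll fit the box pose from the tile centroids in both views.

```bash
cat > h.py <<'E'
import cv2,numpy as np
from scipy.optimize import least_squares
from workcell import vision
def proj(c,X):
    k=vision.calibration(c); f=200/np.tan(np.radians(k["fovy"]/2))
    p=np.asarray(X)@k["R"].T+k["t"]; return p[:,:2]/p[:,2:]*f+[k["cx"],k["cy"]]
def blobs(img,box):
    x0,y0,x1,y1=box; b=img[y0:y1,x0:x1]
    hsv=cv2.cvtColor(b,cv2.COLOR_BGR2HSV)
    m=((hsv[...,1]<55)&(hsv[...,2]>190)).astype(np.uint8)
    n,l,s,c=cv2.connectedComponentsWithStats(m,connectivity=4)
    return [(c[i]+[x0,y0],s[i,4]) for i in range(1,n) if s[i,4]>150]
T=np.array([[x,y] for x in(-.031,.031) for y in(-.062,0,.062)])
def world(p,L=T,z=.073):
    c,s=np.cos(p[2]),np.sin(p[2]); return np.c_[L@np.array([[c,s],[-s,c]])+p[:2],np.full(len(L),z)]
E
python3 - <<'E'
from h import *
B={}
for c,b in(("top",(308,155,430,250)),("side",(274,112,380,202))):
    B[c]=blobs(cv2.imread(f"pics/{c}0.png"),b); print(c,[(np.round(q,1),a) for q,a in B[c]])
def res(p,cs):
    r=[]
    for c in cs:
        P=proj(c,world(p))
        for q,a in B[c]: d=P-q; r+=list(d[np.argmin((d**2).sum(1))])
    return r
for cs in(("top",),("side",),("top","side")):
    f=least_squares(res,[.575,-.005,.15],args=(cs,)); f2=least_squares(res,[.575,-.005,-.15],args=(cs,))
    f=min(f,f2,key=lambda g:g.cost); print(cs,f.x,f.cost); print(np.round(world(f.x),4).tolist())
E
```

```text
top [(array([394.2, 181.4]), np.int32(691)), (array([364.6, 186.8]), np.int32(705)), (array([334.5, 192.2]), np.int32(716)), (array([401.3, 211. ]), np.int32(734)), (array([371. , 216.5]), np.int32(743)), (array([340.5, 222.1]), np.int32(760))]
side [(array([317.5, 131.8]), np.int32(533)), (array([349.2, 136.1]), np.int32(553)), (array([310.1, 153.5]), np.int32(619)), (array([343.2, 158.4]), np.int32(641)), (array([301.8, 177.6]), np.int32(727)), (array([336.6, 183. ]), np.int32(759))]
('top',) [ 0.58473018 -0.00847376  0.17655272] 0.00962003819025502
[[0.5651, -0.075, 0.073], [0.5542, -0.0139, 0.073], [0.5433, 0.0471, 0.073], [0.6261, -0.0641, 0.073], [0.6152, -0.003, 0.073], [0.6044, 0.058, 0.073]]
('side',) [ 0.58593591 -0.00575222  0.17717261] 0.009140394162872498
[[0.5663, -0.0722, 0.073], [0.5554, -0.0112, 0.073], [0.5445, 0.0498, 0.073], [0.6274, -0.0613, 0.073], [0.6165, -0.0003, 0.073], [0.6055, 0.0607, 0.073]]
('top', 'side') [ 0.58552728 -0.00732787  0.17642247] 3.0954011927795624
[[0.5659, -0.0738, 0.073], [0.555, -0.0128, 0.073], [0.5441, 0.0483, 0.073], [0.6269, -0.0629, 0.073], [0.616, -0.0019, 0.073], [0.6052, 0.0592, 0.073]]
```

```bash
python3 - <<'E'
from h import *
for c in("side","top"): print(proj(c,[[.204,-.591,.19],[.204,-.591,.0],[.4,-.3,.2],[0.1,-.5,.1],[.1,-.8,.1],[.3,-.75,0.1]]).round(0).tolist())
print(np.linalg.norm(np.array([.566-.204,.517])))
E
```

```text
[[589.0, -10.0], [555.0, 66.0], [476.0, 33.0], [621.0, 58.0], [619.0, -2.0], [535.0, -6.0]]
[[757.0, 422.0], [652.0, 390.0], [563.0, 296.0], [662.0, 470.0], [827.0, 465.0], [773.0, 346.0]]
0.6311362768847945
```

Emit:
arm_command([
  {"fingers": 0,"tx": 0.0,"ty": 0.0,"tz": 0.02},
  {"fingers": 0,"tx": 0.01,"ty": 0.02,"tz": 0.03,"rz": -3},
  {"fingers": 0,"tx": 0.03,"ty": 0.05,"tz": 0.03,"rz": -6},
  {"fingers": 0,"tx": 0.05,"ty": 0.08,"tz": 0.03,"rz": -9},
])

```text
validation failed for argument at $.mo...
```

Emit:
arm_command([
  {"fingers": 0.0,"tx": 0.0,"ty": 0.0,"tz": 0.02,"rx": 0.0,"ry": 0.0,"rz": 0.0},
  {"fingers": 0.0,"tx": 0.01,"ty": 0.02,"tz": 0.03,"rx": 0.0,"ry": 0.0,"rz": -3.0},
  {"fingers": 0.0,"tx": 0.03,"ty": 0.05,"tz": 0.03,"rx": 0.0,"ry": 0.0,"rz": -6.0},
  {"fingers": 0.0,"tx": 0.05,"ty": 0.08,"tz": 0.03,"rx": 0.0,"ry": 0.0,"rz": -9.0},
])

```text
time_s: 1.13
tool_pos: [0.2538, -0.5109, 0.222]
eef_rot: [0.996, 0.085, 0.0, 0.001]
contact_force: [2.5, 0.0, 0.5]
grip_width: 0.0387
```

Emit:
arm_command([
  {"fingers": 0.0,"tx": 0.02,"ty": 0.025,"tz": 0.0,"rx": 0.0,"ry": 0.0,"rz": 0.0},
  {"fingers": 0.0,"tx": 0.04,"ty": 0.055,"tz": 0.0,"rx": 0.0,"ry": 0.0,"rz": 0.0},
  {"fingers": 0.0,"tx": 0.06,"ty": 0.085,"tz": 0.0,"rx": 0.0,"ry": 0.0,"rz": 0.0},
  {"fingers": 0.0,"tx": 0.08,"ty": 0.115,"tz": 0.0,"rx": 0.0,"ry": 0.0,"rz": 0.0},
  {"fingers": 0.0,"tx": 0.1,"ty": 0.145,"tz": 0.0,"rx": 0.0,"ry": 0.0,"rz": 0.0},
  {"fingers": 0.0,"tx": 0.12,"ty": 0.17,"tz": 0.0,"rx": 0.0,"ry": 0.0,"rz": 0.0},
  {"fingers": 0.0,"tx": 0.14,"ty": 0.195,"tz": 0.0,"rx": 0.0,"ry": 0.0,"rz": 0.0},
  {"fingers": 0.0,"tx": 0.155,"ty": 0.215,"tz": 0.0,"rx": 0.0,"ry": 0.0,"rz": 0.0},
])

```text
time_s: 1.8
tool_pos: [0.4105, -0.2933, 0.2224]
eef_rot: [0.996, 0.086, 0.001, 0.001]
contact_force: [0.9, -0.3, 0.7]
grip_width: 0.0002
```

Emit:
arm_command([
  {"fingers": 0.0,"tx": 0.02,"ty": 0.025,"tz": 0.0,"rx": 0.0,"ry": 0.0,"rz": 0.0},
  {"fingers": 0.0,"tx": 0.04,"ty": 0.055,"tz": -0.01,"rx": 0.0,"ry": 0.0,"rz": 0.0},
  {"fingers": 0.0,"tx": 0.06,"ty": 0.085,"tz": -0.02,"rx": 0.0,"ry": 0.0,"rz": 0.0},
  {"fingers": 0.0,"tx": 0.08,"ty": 0.115,"tz": -0.03,"rx": 0.0,"ry": 0.0,"rz": 0.0},
  {"fingers": 0.0,"tx": 0.1,"ty": 0.145,"tz": -0.04,"rx": 0.0,"ry": 0.0,"rz": 0.0},
  {"fingers": 0.0,"tx": 0.12,"ty": 0.17,"tz": -0.05,"rx": 0.0,"ry": 0.0,"rz": 0.0},
  {"fingers": 0.0,"tx": 0.14,"ty": 0.195,"tz": -0.06,"rx": 0.0,"ry": 0.0,"rz": 0.0},
  {"fingers": 0.0,"tx": 0.155,"ty": 0.215,"tz": -0.07,"rx": 0.0,"ry": 0.0,"rz": 0.0},
])

```text
time_s: 2.47
tool_pos: [0.5668, -0.0756, 0.1521]
eef_rot: [0.996, 0.087, 0.001, 0.001]
contact_force: [0.2, -0.3, 0.1]
grip_width: -0.0001
```

Emit:
arm_command([
  {"fingers": 0.0,"tx": 0.0,"ty": 0.0015,"tz": -0.025,"rx": 0.0,"ry": 0.0,"rz": 0.0},
  {"fingers": 0.0,"tx": 0.0,"ty": 0.0015,"tz": -0.05,"rx": 0.0,"ry": 0.0,"rz": 0.0},
  {"fingers": 0.0,"tx": 0.0,"ty": 0.0015,"tz": -0.065,"rx": 0.0,"ry": 0.0,"rz": 0.0},
  {"fingers": 0.0,"tx": 0.0,"ty": 0.0015,"tz": -0.072,"rx": 0.0,"ry": 0.0,"rz": 0.0},
  {"fingers": 0.0,"tx": 0.0,"ty": 0.0015,"tz": -0.075,"rx": 0.0,"ry": 0.0,"rz": 0.0},
  {"fingers": 0.0,"tx": 0.0,"ty": 0.0015,"tz": -0.075,"rx": 0.0,"ry": 0.0,"rz": 0.0},
])

```text
time_s: 2.97
tool_pos: [0.5668, -0.0743, 0.0771]
eef_rot: [0.996, 0.087, 0.001, 0.001]
contact_force: [0.6, 0.3, -0.4]
grip_width: -0.0001
```

Emit:
arm_command([
  {"fingers": 0.0,"tx": 0.0,"ty": 0.0,"tz": -0.001,"rx": 0.0,"ry": 0.0,"rz": 0.0},
  {"fingers": 0.0,"tx": 0.0,"ty": 0.0,"tz": -0.002,"rx": 0.0,"ry": 0.0,"rz": 0.0},
  {"fingers": 0.0,"tx": 0.0,"ty": 0.0,"tz": -0.003,"rx": 0.0,"ry": 0.0,"rz": 0.0},
  {"fingers": 0.0,"tx": 0.0,"ty": 0.0,"tz": -0.003,"rx": 0.0,"ry": 0.0,"rz": 0.0},
])

```text
time_s: 3.3
tool_pos: [0.5671, -0.0744, 0.0747]
eef_rot: [0.996, 0.087, 0.002, 0.001]
contact_force: [0.8, -0.2, 0.5]
grip_width: -0.0001
```

Emit:
arm_command([
  {"fingers": 0.0,"tx": 0.0,"ty": 0.0,"tz": -0.001,"rx": 0.0,"ry": 0.0,"rz": 0.0},
  {"fingers": 0.0,"tx": 0.0,"ty": 0.0,"tz": -0.0015,"rx": 0.0,"ry": 0.0,"rz": 0.0},
  {"fingers": 0.0,"tx": 0.0,"ty": 0.0,"tz": -0.0015,"rx": 0.0,"ry": 0.0,"rz": 0.0},
])

```text
time_s: 3.55
tool_pos: [0.5671, -0.0745, 0.0732]
eef_rot: [0.996, 0.087, 0.002, 0.001]
contact_force: [0.7, 0.6, 0.7]
grip_width: 0.0
```

Emit:
arm_command([
  {"fingers": 0.0,"tx": 0.0,"ty": 0.0,"tz": -0.001,"rx": 0.0,"ry": 0.0,"rz": 0.0},
  {"fingers": 0.0,"tx": 0.0,"ty": 0.0,"tz": -0.001,"rx": 0.0,"ry": 0.0,"rz": 0.0},
])

```text
time_s: 3.72
tool_pos: [0.5671, -0.0745, 0.0721]
eef_rot: [0.996, 0.087, 0.001, 0.001]
contact_force: [-0.5, -0.2, 0.3]
grip_width: 0.0001
```

Emit:
arm_command([
  {"fingers": 0.0,"tx": 0.0,"ty": 0.0,"tz": -0.001,"rx": 0.0,"ry": 0.0,"rz": 0.0},
  {"fingers": 0.0,"tx": 0.0,"ty": 0.0,"tz": -0.001,"rx": 0.0,"ry": 0.0,"rz": 0.0},
])

```text
time_s: 3.88
tool_pos: [0.5669, -0.0745, 0.0707]
eef_rot: [0.996, 0.087, 0.001, 0.001]
contact_force: [0.2, -0.8, -0.8]
grip_width: 0.0002
```

Emit:
arm_command([
  {"fingers": 0.0,"tx": 0.0,"ty": 0.0,"tz": -0.001,"rx": 0.0,"ry": 0.0,"rz": 0.0},
  {"fingers": 0.0,"tx": 0.0,"ty": 0.0,"tz": -0.001,"rx": 0.0,"ry": 0.0,"rz": 0.0},
])

```text
time_s: 4.05
tool_pos: [0.5667, -0.0744, 0.0695]
eef_rot: [0.996, 0.087, 0.001, 0.001]
contact_force: [-0.2, 0.3, 0.9]
grip_width: -0.0002
```

```bash
python3 - <<'E'
from h import *
from workcell import ctrl
F=[]
print(proj("side",[[.5667,-.0744,.0695]]),proj("top",[[.5667,-.0744,.0695]]))
a=vision.camera("side")[80:230,240:420]; b=vision.camera("top")[110:260,290:470]
cv2.imwrite("pics/c1.png",cv2.resize(np.hstack([a,b]),None,fx=2.2,fy=2.2,interpolation=2))
s=ctrl.read_state();print(s["contact_force"],s["tool_pos"],s["ft_torque"])
E
```

```text
[[349.3968174  136.77840861]] [[400.48121666 210.50054215]]
[-0.8479112  -0.04498355  0.36470719] [ 0.56679836 -0.07441936  0.06964915] [-0.00843515 -0.0084913   0.00822879]
```

View pics/c1.png

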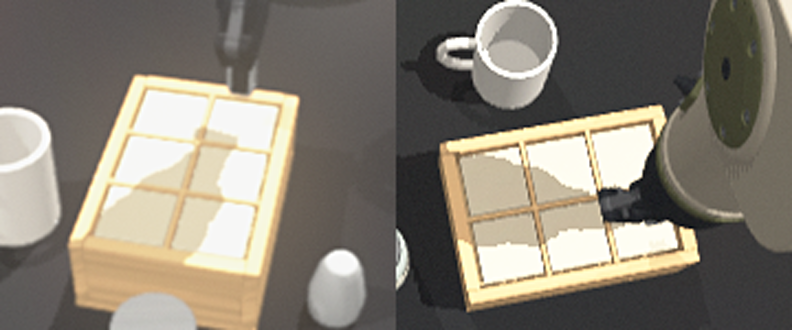

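```bash
python3 - <<'E'
from h import *
f=least_squares(lambda X:np.r_[proj("side",[X])[0]-[349,122.5],proj("top",[X])[0]-[392,202]],[.56,-.07,.08]); print(f.x,f.cost)
im=vision.camera("top"); s2=vision.camera("side")
cv2.imwrite("pics/c2.png",np.hstack([cv2.resize(s2[100:160,310:380],None,fx=5.5,fy=6,interpolation=2),cv2.resize(im[170:230,360:430],None,fx=5.5,fy=6,interpolation=2)]))
for z in (.0695,.08,.09,.1,.11): print(z,proj("side",[[.5667,-.0744,z]]).round(0),proj("top",[[.5667,-.0744,z]]).round(0))
print(vision.calibration("wrist"))
E
```

```text
[ 0.56539201 -0.04611154  0.12827427] 11.76869965853831
0.0695 [[349. 137.]] [[400. 211.]]
0.08 [[350. 133.]] [[402. 210.]]
0.09 [[350. 129.]] [[403. 209.]]
0.1 [[350. 124.]] [[404. 208.]]
0.11 [[350. 120.]] [[405. 207.]]
{'fovy': 69.36467938351248, 'cx': 324.95724309599154, 'cy': 199.88290762025355, 'hand_eye': array([[ 1.31672126e-04, -9.59598186e-01, -2.81373957e-01,
         7.10367837e-02],
       [ 9.99999899e-01,  2.47022358e-04, -3.74484175e-04,
        -5.85451745e-04],
       [ 4.28859993e-04, -2.81373879e-01,  9.59598122e-01,
        -1.83377324e-01],
       [ 0.00000000e+00,  0.00000000e+00,  0.00000000e+00,
         1.00000000e+00]])}
```

View pics/c2.png

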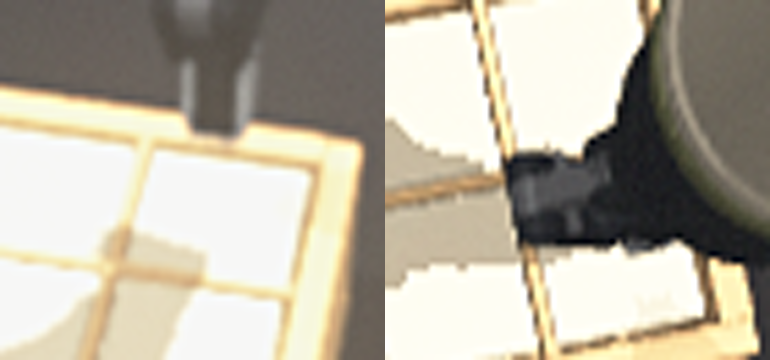

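Both crops show the fingertip at about side pixel (349,122), above the tile and clear of it, with its shadow detached. That puts it near z≈0.10, although the state reads 0.07. I'll check with the wrist camera.

```bash
python3 - <<'E'
from h import *
from workcell import ctrl
s=ctrl.read_state(); im=vision.camera("wrist"); cv2.imwrite("pics/w1.png",im)
print(np.round(s["tool_pos"],4),np.round(s["joints"],4),s["time_s"])
E
```

```text
[ 0.5669 -0.0745  0.0698] [ 0.3785  0.3851 -0.3822  1.6717  0.1581  1.1124 -1.4454] 4.25
```

View pics/w1.png

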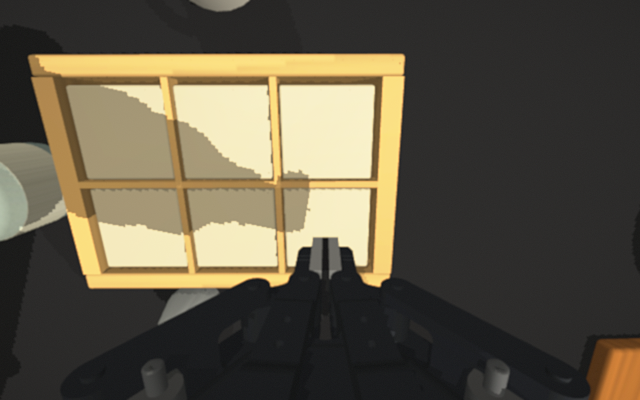

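```bash
python3 - <<'E'
from h import *
from scipy.spatial.transform import Rotation as Ro
k=vision.calibration("wrist"); H=k["hand_eye"]; f=200/np.tan(np.radians(k["fovy"]/2)); K=np.array([[f,0,k["cx"]],[0,f,k["cy"]],[0,0,1.]])
Hi=np.linalg.inv(H)
def pw(P): p=np.c_[P,np.ones(len(P))]@Hi.T; return p[:,:2]/p[:,2:3]*f+[k["cx"],k["cy"]]
for d in(0,-.01,-.02,-.03,-.035): print("tool z",d,pw(np.array([[0,0,d],[.011,0,d],[-.011,0,d]])).round(0).tolist())
# box outer top rim corners, box frame, and pixels
L=np.array([[.075,.106,.075],[.075,-.106,.075],[-.075,-.106,.075],[-.075,.106,.075],[0,-.031,.075],[0,.031,.075]])
px=np.array([[29,56],[405,54],[392,274],[84,276],[278,183],[180,184.]])
ok,rv,tv=cv2.solvePnP(L,px,K,None); R=Ro.from_rotvec(rv.ravel()).as_matrix()
print("reproj",(cv2.projectPoints(L,rv,tv,K,None)[0][:,0]-px).round(1).tolist())
T=np.eye(4);T[:3,:3]=R;T[:3,3]=tv.ravel()
B=Hi@np.eye(4); tcp=np.linalg.inv(T)@Hi  # tool->cam->box
print("TCP in box frame",tcp[:3,3],"\n",tcp[:3,:3].round(3))
E
```

```text
tool z 0 [[326.0, 224.0], [326.0, 209.0], [326.0, 239.0]]
tool z -0.01 [[326.0, 230.0], [326.0, 214.0], [326.0, 246.0]]
tool z -0.02 [[326.0, 236.0], [326.0, 219.0], [326.0, 253.0]]
tool z -0.03 [[326.0, 243.0], [326.0, 225.0], [326.0, 260.0]]
tool z -0.035 [[326.0, 247.0], [326.0, 229.0], [326.0, 264.0]]
reproj [[-0.7, -4.8], [-2.6, -0.6], [-5.8, 5.9], [6.7, 7.8], [0.6, -2.8], [2.1, -3.3]]
TCP in box frame [-0.03043574 -0.06174838  0.07643096] 
 [[ 1.     0.001 -0.009]
 [ 0.001 -1.    -0.025]
 [-0.009  0.025 -1.   ]]
```

The wrist view shows the tips at (325,240), still above the lower right tile. TCP height and xy agree with the box pose, so the closed fingertips end about 30 mm short of the stated TCP. I'll keep descending with care.

Emit:
arm_command([
  {"fingers": 0.0,"tx": 0.0,"ty": 0.0,"tz": -0.003,"rx": 0.0,"ry": 0.0,"rz": 0.0},
  {"fingers": 0.0,"tx": 0.0,"ty": 0.0,"tz": -0.006,"rx": 0.0,"ry": 0.0,"rz": 0.0},
  {"fingers": 0.0,"tx": 0.0,"ty": 0.0,"tz": -0.009,"rx": 0.0,"ry": 0.0,"rz": 0.0},
  {"fingers": 0.0,"tx": 0.0,"ty": 0.0,"tz": -0.012,"rx": 0.0,"ry": 0.0,"rz": 0.0},
  {"fingers": 0.0,"tx": 0.0,"ty": 0.0,"tz": -0.012,"rx": 0.0,"ry": 0.0,"rz": 0.0},
])

```text
time_s: 4.72
tool_pos: [0.5663, -0.0744, 0.0568]
eef_rot: [0.996, 0.087, 0.001, 0.0]
contact_force: [0.3, -0.2, 0.2]
grip_width: 0.0001
```

```bash
python3 - <<'E'
from h import *
from workcell import ctrl
a=vision.camera("side")[90:165,300:390]; w=vision.camera("wrist")[150:300,220:430]
cv2.imwrite("pics/c3.png",np.hstack([cv2.resize(a,(480,400),interpolation=2),cv2.resize(w,(320,400)[::1],interpolation=2)]))
s=ctrl.read_state();print(s["contact_force"],s["tool_pos"],s["time_s"])
E
```

```text
[ 0.58971081 -0.35881695  0.2400852 ] [ 0.56673414 -0.07441099  0.05750463] 4.8167
```

View pics/c3.png

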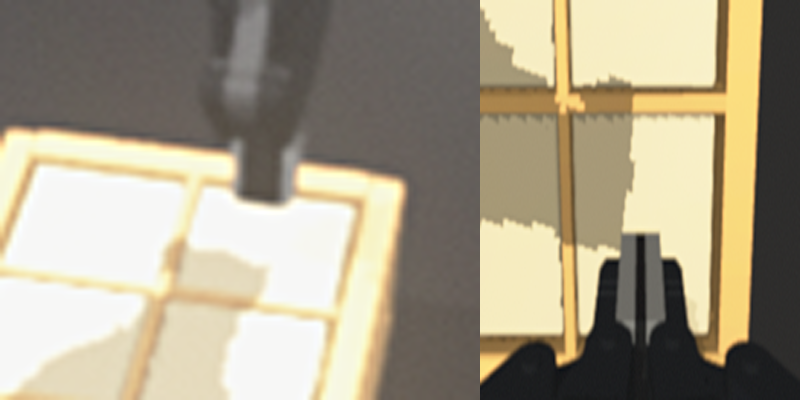

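The tip has moved to side pixel (349,127), so z≈0.092. About 18 mm remain.

Emit:
arm_command([
  {"fingers": 0.0,"tx": 0.0,"ty": 0.0,"tz": -0.003,"rx": 0.0,"ry": 0.0,"rz": 0.0},
  {"fingers": 0.0,"tx": 0.0,"ty": 0.0,"tz": -0.006,"rx": 0.0,"ry": 0.0,"rz": 0.0},
  {"fingers": 0.0,"tx": 0.0,"ty": 0.0,"tz": -0.009,"rx": 0.0,"ry": 0.0,"rz": 0.0},
  {"fingers": 0.0,"tx": 0.0,"ty": 0.0,"tz": -0.011,"rx": 0.0,"ry": 0.0,"rz": 0.0},
  {"fingers": 0.0,"tx": 0.0,"ty": 0.0,"tz": -0.011,"rx": 0.0,"ry": 0.0,"rz": 0.0},
])

```text
time_s: 5.23
tool_pos: [0.5663, -0.0744, 0.0458]
eef_rot: [0.996, 0.087, 0.001, 0.0]
contact_force: [-0.1, 0.2, -0.3]
grip_width: -0.0002
```

Emit:
arm_command([
  {"fingers": 0.0,"tx": 0.0,"ty": 0.0,"tz": -0.001,"rx": 0.0,"ry": 0.0,"rz": 0.0},
  {"fingers": 0.0,"tx": 0.0,"ty": 0.0,"tz": -0.0015,"rx": 0.0,"ry": 0.0,"rz": 0.0},
  {"fingers": 0.0,"tx": 0.0,"ty": 0.0,"tz": -0.0015,"rx": 0.0,"ry": 0.0,"rz": 0.0},
])

```text
time_s: 5.48
tool_pos: [0.5662, -0.0744, 0.0442]
eef_rot: [0.996, 0.087, 0.0, 0.0]
contact_force: [-0.3, -0.4, 0.2]
grip_width: -0.0003
```

Emit:
arm_command([
  {"fingers": 0.0,"tx": 0.0,"ty": 0.0,"tz": -0.001,"rx": 0.0,"ry": 0.0,"rz": 0.0},
  {"fingers": 0.0,"tx": 0.0,"ty": 0.0,"tz": -0.0015,"rx": 0.0,"ry": 0.0,"rz": 0.0},
  {"fingers": 0.0,"tx": 0.0,"ty": 0.0,"tz": -0.0015,"rx": 0.0,"ry": 0.0,"rz": 0.0},
])

```text
time_s: 5.73
tool_pos: [0.5662, -0.0744, 0.0426]
eef_rot: [0.996, 0.087, 0.0, 0.0]
contact_force: [0.2, 1.5, 0.0]
grip_width: 0.0
```

Emit:
arm_command([
  {"fingers": 0.0,"tx": 0.0,"ty": 0.0,"tz": -0.001,"rx": 0.0,"ry": 0.0,"rz": 0.0},
  {"fingers": 0.0,"tx": 0.0,"ty": 0.0,"tz": -0.001,"rx": 0.0,"ry": 0.0,"rz": 0.0},
  {"fingers": 0.0,"tx": 0.0,"ty": 0.0,"tz": -0.001,"rx": 0.0,"ry": 0.0,"rz": 0.0},
])

```text
time_s: 5.98
tool_pos: [0.5661, -0.0744, 0.0416]
eef_rot: [0.996, 0.087, 0.0, 0.0]
contact_force: [-0.2, -1.4, -0.0]
grip_width: 0.0
```

Emit:
arm_command([
  {"fingers": 0.0,"tx": 0.0,"ty": 0.0,"tz": -0.001,"rx": 0.0,"ry": 0.0,"rz": 0.0},
  {"fingers": 0.0,"tx": 0.0,"ty": 0.0,"tz": -0.001,"rx": 0.0,"ry": 0.0,"rz": 0.0},
  {"fingers": 0.0,"tx": 0.0,"ty": 0.0,"tz": -0.001,"rx": 0.0,"ry": 0.0,"rz": 0.0},
])

```text
time_s: 6.23
tool_pos: [0.5661, -0.0744, 0.0405]
eef_rot: [0.996, 0.087, 0.0, 0.0]
contact_force: [0.0, 0.3, 0.3]
grip_width: -0.0003
```

Emit:
arm_command([
  {"fingers": 0.0,"tx": 0.0,"ty": 0.0,"tz": -0.001,"rx": 0.0,"ry": 0.0,"rz": 0.0},
  {"fingers": 0.0,"tx": 0.0,"ty": 0.0,"tz": -0.001,"rx": 0.0,"ry": 0.0,"rz": 0.0},
  {"fingers": 0.0,"tx": 0.0,"ty": 0.0,"tz": -0.001,"rx": 0.0,"ry": 0.0,"rz": 0.0},
])

```text
time_s: 6.48
tool_pos: [0.566, -0.0744, 0.0394]
eef_rot: [0.996, 0.087, 0.0, 0.0]
contact_force: [-0.1, 0.5, -0.9]
grip_width: 0.0
```

Emit:
arm_command([
  {"fingers": 0.0,"tx": 0.0,"ty": 0.0,"tz": -0.001,"rx": 0.0,"ry": 0.0,"rz": 0.0},
  {"fingers": 0.0,"tx": 0.0,"ty": 0.0,"tz": -0.001,"rx": 0.0,"ry": 0.0,"rz": 0.0},
  {"fingers": 0.0,"tx": 0.0,"ty": 0.0,"tz": -0.001,"rx": 0.0,"ry": 0.0,"rz": 0.0},
])

```text
time_s: 6.73
tool_pos: [0.5659, -0.0744, 0.0383]
eef_rot: [0.996, 0.087, 0.0, 0.0]
contact_force: [-0.8, 1.3, 0.3]
grip_width: -0.0004
```

```bash
python3 - <<'E'
from h import *
from workcell import ctrl
a=vision.camera("side")[90:165,300:390]; w=vision.camera("wrist")[150:300,220:430]
cv2.imwrite("pics/c4.png",np.hstack([cv2.resize(a,(480,400),interpolation=2),cv2.resize(w,(320,400)[::1],interpolation=2)]))
s=ctrl.read_state();print(s["contact_force"],s["tool_pos"],s["time_s"])
E
```

```text
[0.15850743 0.28930299 0.96179075] [ 0.56599894 -0.07435718  0.03840038] 6.8333
```

View pics/c4.png

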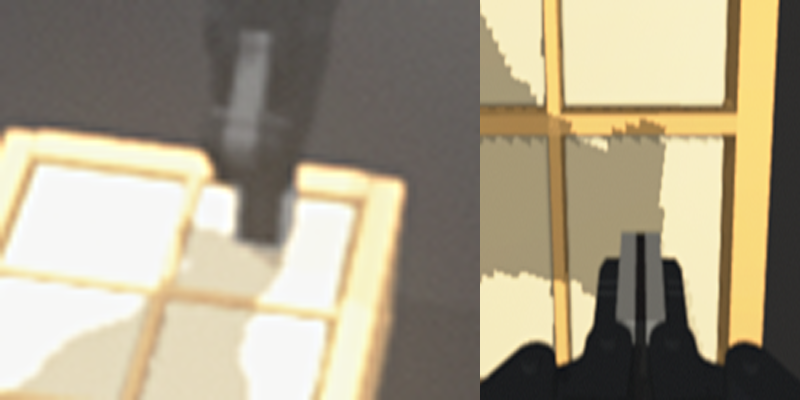

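The tip is at side pixel (349,135), with its shadow now meeting it, so contact is about 2 mm away.

Emit:
arm_command([
  {"fingers": 0.0,"tx": 0.0,"ty": 0.0,"tz": -0.001,"rx": 0.0,"ry": 0.0,"rz": 0.0},
  {"fingers": 0.0,"tx": 0.0,"ty": 0.0,"tz": -0.001,"rx": 0.0,"ry": 0.0,"rz": 0.0},
  {"fingers": 0.0,"tx": 0.0,"ty": 0.0,"tz": -0.001,"rx": 0.0,"ry": 0.0,"rz": 0.0},
])

```text
time_s: 7.08
tool_pos: [0.566, -0.0744, 0.0373]
eef_rot: [0.996, 0.087, 0.0, 0.0]
contact_force: [-0.1, -0.1, -0.2]
grip_width: 0.0
```

Emit:
arm_command([
  {"fingers": 0.0,"tx": 0.0,"ty": 0.0,"tz": -0.001,"rx": 0.0,"ry": 0.0,"rz": 0.0},
  {"fingers": 0.0,"tx": 0.0,"ty": 0.0,"tz": -0.001,"rx": 0.0,"ry": 0.0,"rz": 0.0},
  {"fingers": 0.0,"tx": 0.0,"ty": 0.0,"tz": -0.001,"rx": 0.0,"ry": 0.0,"rz": 0.0},
])

```text
time_s: 7.33
tool_pos: [0.5659, -0.0744, 0.0362]
eef_rot: [0.996, 0.087, 0.0, 0.0]
contact_force: [0.3, 0.6, -0.4]
grip_width: 0.0003
```

Emit:
arm_command([
  {"fingers": 0.0,"tx": 0.0,"ty": 0.0,"tz": -0.001,"rx": 0.0,"ry": 0.0,"rz": 0.0},
  {"fingers": 0.0,"tx": 0.0,"ty": 0.0,"tz": -0.001,"rx": 0.0,"ry": 0.0,"rz": 0.0},
  {"fingers": 0.0,"tx": 0.0,"ty": 0.0,"tz": -0.001,"rx": 0.0,"ry": 0.0,"rz": 0.0},
])

```text
time_s: 7.58
tool_pos: [0.5658, -0.0744, 0.0351]
eef_rot: [0.996, 0.087, -0.0, 0.0]
contact_force: [0.4, 0.2, -0.3]
grip_width: 0.0
```

Emit:
arm_command([
  {"fingers": 0.0,"tx": 0.0,"ty": 0.0,"tz": -0.001,"rx": 0.0,"ry": 0.0,"rz": 0.0},
  {"fingers": 0.0,"tx": 0.0,"ty": 0.0,"tz": -0.001,"rx": 0.0,"ry": 0.0,"rz": 0.0},
  {"fingers": 0.0,"tx": 0.0,"ty": 0.0,"tz": -0.001,"rx": 0.0,"ry": 0.0,"rz": 0.0},
])

```text
time_s: 7.83
tool_pos: [0.5657, -0.0744, 0.034]
eef_rot: [0.996, 0.087, -0.0, 0.0]
contact_force: [-0.2, 0.2, 0.1]
grip_width: -0.0001
```

Emit:
arm_command([
  {"fingers": 0.0,"tx": 0.0,"ty": 0.0,"tz": -0.001,"rx": 0.0,"ry": 0.0,"rz": 0.0},
  {"fingers": 0.0,"tx": 0.0,"ty": 0.0,"tz": -0.001,"rx": 0.0,"ry": 0.0,"rz": 0.0},
  {"fingers": 0.0,"tx": 0.0,"ty": 0.0,"tz": -0.001,"rx": 0.0,"ry": 0.0,"rz": 0.0},
])

```text
time_s: 8.08
tool_pos: [0.5659, -0.0744, 0.0332]
eef_rot: [0.996, 0.087, 0.0, 0.0]
contact_force: [-0.6, 1.2, 0.6]
grip_width: -0.0003
```

```bash
python3 - <<'E'
from h import *
from workcell import ctrl
a=vision.camera("side")[90:165,300:390]; w=vision.camera("wrist")[150:300,220:430]
cv2.imwrite("pics/c5.png",np.hstack([cv2.resize(a,(480,400),interpolation=2),cv2.resize(w,(320,400)[::1],interpolation=2)]))
s=ctrl.read_state();print(s["contact_force"],s["tool_pos"],s["time_s"])
E
```

```text
[ 0.61398017 -0.08597424  1.66861533] [ 0.56588543 -0.07436483  0.03319216] 8.1833
```

View pics/c5.png

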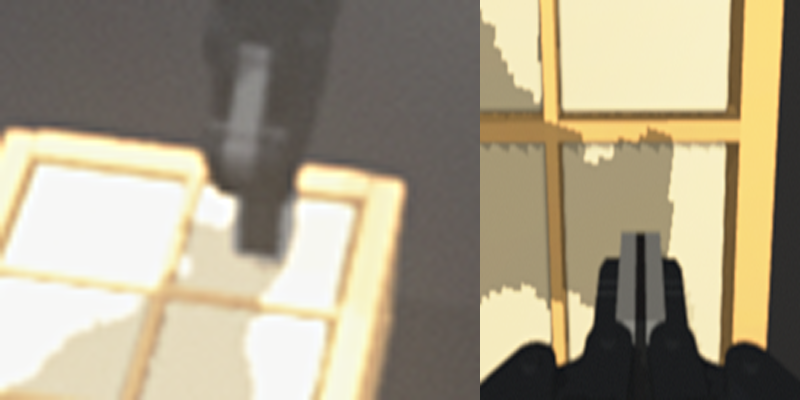

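Contact is starting: the tip is at side pixel (349,138), on the tile, with Fz rising. TCP z at contact is ≈0.033.

Emit:
arm_command([
  {"fingers": 0.0,"tx": 0.0,"ty": 0.0,"tz": -0.001,"rx": 0.0,"ry": 0.0,"rz": 0.0},
  {"fingers": 0.0,"tx": 0.0,"ty": 0.0,"tz": -0.001,"rx": 0.0,"ry": 0.0,"rz": 0.0},
  {"fingers": 0.0,"tx": 0.0,"ty": 0.0,"tz": -0.001,"rx": 0.0,"ry": 0.0,"rz": 0.0},
])

```text
time_s: 8.43
tool_pos: [0.5659, -0.0744, 0.0331]
eef_rot: [0.996, 0.087, 0.0, 0.001]
contact_force: [-4.1, 0.2, 9.6]
grip_width: 0.0002
```

Emit:
arm_command([
  {"fingers": 0.0,"tx": 0.0,"ty": 0.0,"tz": -0.001,"rx": 0.0,"ry": 0.0,"rz": 0.0},
  {"fingers": 0.0,"tx": 0.0,"ty": 0.0,"tz": -0.001,"rx": 0.0,"ry": 0.0,"rz": 0.0},
  {"fingers": 0.0,"tx": 0.0,"ty": 0.0,"tz": -0.001,"rx": 0.0,"ry": 0.0,"rz": 0.0},
])

```text
time_s: 8.68
tool_pos: [0.5659, -0.0744, 0.0331]
eef_rot: [0.996, 0.087, 0.0, 0.001]
contact_force: [-4.5, -0.1, 10.9]
grip_width: 0.0002
```

The first tile (-x,-y) is rigid: 10 N with no motion at z=0.0331. Next is (+x,-y).

Emit:
arm_command([
  {"fingers": 0.0,"tx": 0.0,"ty": 0.0,"tz": 0.012,"rx": 0.0,"ry": 0.0,"rz": 0.0},
  {"fingers": 0.0,"tx": 0.02,"ty": 0.004,"tz": 0.012,"rx": 0.0,"ry": 0.0,"rz": 0.0},
  {"fingers": 0.0,"tx": 0.045,"ty": 0.008,"tz": 0.012,"rx": 0.0,"ry": 0.0,"rz": 0.0},
  {"fingers": 0.0,"tx": 0.061,"ty": 0.011,"tz": 0.012,"rx": 0.0,"ry": 0.0,"rz": 0.0},
  {"fingers": 0.0,"tx": 0.061,"ty": 0.011,"tz": 0.008,"rx": 0.0,"ry": 0.0,"rz": 0.0},
  {"fingers": 0.0,"tx": 0.061,"ty": 0.011,"tz": 0.004,"rx": 0.0,"ry": 0.0,"rz": 0.0},
  {"fingers": 0.0,"tx": 0.061,"ty": 0.011,"tz": 0.002,"rx": 0.0,"ry": 0.0,"rz": 0.0},
  {"fingers": 0.0,"tx": 0.061,"ty": 0.011,"tz": 0.002,"rx": 0.0,"ry": 0.0,"rz": 0.0},
])

```text
time_s: 9.35
tool_pos: [0.6254, -0.0638, 0.034]
eef_rot: [0.996, 0.086, -0.001, 0.001]
contact_force: [0.7, -0.1, 0.4]
grip_width: -0.0001
```

Emit:
arm_command([
  {"fingers": 0.0,"tx": 0.0,"ty": 0.0,"tz": -0.001,"rx": 0.0,"ry": 0.0,"rz": 0.0},
  {"fingers": 0.0,"tx": 0.0,"ty": 0.0,"tz": -0.001,"rx": 0.0,"ry": 0.0,"rz": 0.0},
  {"fingers": 0.0,"tx": 0.0,"ty": 0.0,"tz": -0.001,"rx": 0.0,"ry": 0.0,"rz": 0.0},
])

```text
time_s: 9.6
tool_pos: [0.625, -0.0642, 0.0332]
eef_rot: [0.996, 0.086, -0.001, 0.001]
contact_force: [-0.7, 0.0, -0.0]
grip_width: -0.0001
```

Emit:
arm_command([
  {"fingers": 0.0,"tx": 0.0,"ty": 0.0,"tz": -0.001,"rx": 0.0,"ry": 0.0,"rz": 0.0},
  {"fingers": 0.0,"tx": 0.0,"ty": 0.0,"tz": -0.001,"rx": 0.0,"ry": 0.0,"rz": 0.0},
  {"fingers": 0.0,"tx": 0.0,"ty": 0.0,"tz": -0.001,"rx": 0.0,"ry": 0.0,"rz": 0.0},
])

```text
time_s: 9.85
tool_pos: [0.6251, -0.0642, 0.0326]
eef_rot: [0.996, 0.086, -0.001, 0.001]
contact_force: [-1.2, 0.6, 3.2]
grip_width: -0.0001
```

Emit:
arm_command([
  {"fingers": 0.0,"tx": 0.0,"ty": 0.0,"tz": -0.001,"rx": 0.0,"ry": 0.0,"rz": 0.0},
  {"fingers": 0.0,"tx": 0.0,"ty": 0.0,"tz": -0.001,"rx": 0.0,"ry": 0.0,"rz": 0.0},
  {"fingers": 0.0,"tx": 0.0,"ty": 0.0,"tz": -0.001,"rx": 0.0,"ry": 0.0,"rz": 0.0},
])

```text
time_s: 10.1
tool_pos: [0.6251, -0.0642, 0.0317]
eef_rot: [0.996, 0.086, -0.001, 0.001]
contact_force: [-1.6, -0.3, 3.8]
grip_width: 0.0004
```

This one gives: 0.9 mm of travel for only +0.6 N. I'll press it in.

Emit:
arm_command([
  {"fingers": 0.0,"tx": 0.0,"ty": 0.0,"tz": -0.001,"rx": 0.0,"ry": 0.0,"rz": 0.0},
  {"fingers": 0.0,"tx": 0.0,"ty": 0.0,"tz": -0.002,"rx": 0.0,"ry": 0.0,"rz": 0.0},
  {"fingers": 0.0,"tx": 0.0,"ty": 0.0,"tz": -0.003,"rx": 0.0,"ry": 0.0,"rz": 0.0},
  {"fingers": 0.0,"tx": 0.0,"ty": 0.0,"tz": -0.004,"rx": 0.0,"ry": 0.0,"rz": 0.0},
  {"fingers": 0.0,"tx": 0.0,"ty": 0.0,"tz": -0.004,"rx": 0.0,"ry": 0.0,"rz": 0.0},
  {"fingers": 0.0,"tx": 0.0,"ty": 0.0,"tz": -0.004,"rx": 0.0,"ry": 0.0,"rz": 0.0},
])

```text
time_s: 10.6
tool_pos: [0.6251, -0.0641, 0.0277]
eef_rot: [0.996, 0.086, -0.001, 0.001]
contact_force: [-1.8, 0.8, 5.4]
grip_width: 0.0002
```

```bash
python3 - <<'E'
from h import *
from workcell import ctrl
cv2.imwrite("pics/p1.png",np.hstack([vision.camera("side")[60:260,220:460],vision.camera("top")[100:300,280:520]]))
s=ctrl.read_state();print(s["contact_force"],s["tool_pos"],s["time_s"])
E
```

```text
[-2.4612091   0.17003073  5.60486532] [ 0.62509801 -0.06416241  0.02771916] 10.7
```

View pics/p1.png

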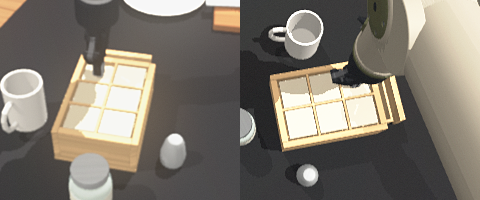

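The drawer is showing at the -y end, at top crop (393,100). I'll lift off.

Emit:
arm_command([
  {"fingers": 0.0,"tx": 0.0,"ty": 0.0,"tz": 0.003,"rx": 0.0,"ry": 0.0,"rz": 0.0},
  {"fingers": 0.0,"tx": 0.0,"ty": 0.0,"tz": 0.007,"rx": 0.0,"ry": 0.0,"rz": 0.0},
  {"fingers": 0.0,"tx": 0.0,"ty": 0.0,"tz": 0.015,"rx": 0.0,"ry": 0.0,"rz": 0.0},
  {"fingers": 0.0,"tx": 0.0,"ty": 0.0,"tz": 0.035,"rx": 0.0,"ry": 0.0,"rz": 0.0},
  {"fingers": 0.0,"tx": 0.0,"ty": 0.0,"tz": 0.06,"rx": 0.0,"ry": 0.0,"rz": 0.0},
  {"fingers": 0.0,"tx": 0.0,"ty": 0.0,"tz": 0.09,"rx": 0.0,"ry": 0.0,"rz": 0.0},
  {"fingers": 0.0,"tx": 0.0,"ty": 0.0,"tz": 0.12,"rx": 0.0,"ry": 0.0,"rz": 0.0},
  {"fingers": 0.0,"tx": 0.0,"ty": 0.0,"tz": 0.15,"rx": 0.0,"ry": 0.0,"rz": 0.0},
])

```text
time_s: 11.37
tool_pos: [0.6248, -0.0642, 0.1795]
eef_rot: [0.996, 0.086, -0.001, 0.001]
contact_force: [0.6, -0.3, -0.2]
grip_width: 0.0002
```

Emit:
arm_command([
  {"fingers": 0.0,"tx": -0.02,"ty": -0.03,"tz": 0.01,"rx": 0.0,"ry": 0.0,"rz": 0.0},
  {"fingers": 0.0,"tx": -0.04,"ty": -0.06,"tz": 0.02,"rx": 0.0,"ry": 0.0,"rz": 0.0},
  {"fingers": 0.0,"tx": -0.06,"ty": -0.09,"tz": 0.02,"rx": 0.0,"ry": 0.0,"rz": 0.0},
  {"fingers": 0.0,"tx": -0.08,"ty": -0.12,"tz": 0.02,"rx": 0.0,"ry": 0.0,"rz": 0.0},
  {"fingers": 0.0,"tx": -0.1,"ty": -0.15,"tz": 0.02,"rx": 0.0,"ry": 0.0,"rz": 0.0},
  {"fingers": 0.0,"tx": -0.12,"ty": -0.18,"tz": 0.02,"rx": 0.0,"ry": 0.0,"rz": 0.0},
  {"fingers": 0.0,"tx": -0.14,"ty": -0.21,"tz": 0.02,"rx": 0.0,"ry": 0.0,"rz": 0.0},
  {"fingers": 0.0,"tx": -0.14,"ty": -0.21,"tz": 0.02,"rx": 0.0,"ry": 0.0,"rz": 0.0},
])

```text
time_s: 12.03
tool_pos: [0.4793, -0.2828, 0.1999]
eef_rot: [0.997, 0.08, -0.002, 0.003]
contact_force: [-0.1, -1.5, -0.1]
grip_width: -0.0002
```

```bash
python3 - <<'E'
from h import *
from workcell import ctrl,finder
t=vision.camera("top"); cv2.imwrite("pics/p2.png",np.hstack([cv2.resize(vision.camera("side")[60:260,220:460],None,fx=1.6,fy=1.6),cv2.resize(t[100:300,280:520],None,fx=1.6,fy=1.6)]))
s=ctrl.read_state();print(s["contact_force"],s["tool_pos"],s["time_s"])
for l in("mug","jar","salt_pot"): print(l,[(d["centre"],d["conf"]) for d in finder.recognise(l,"top")[:1]])
print([(q.round(1),a) for q,a in blobs(t,(308,155,430,250))])
p=[.5855,-.0073,.1764]
for d in(0,.045): print(d,proj("top",world(p,np.array([[-.06,-.106-d],[.06,-.106-d]]),.06)).round(0).tolist())
E
```

```text
[0.15033457 0.88267408 0.46493402] [ 0.48348603 -0.27618135  0.19990985] 12.1333
mug [([0.7443, 0.0394, 0.0463], 0.69)]
jar []
salt_pot [([0.4439, 0.0375, 0.0504], 0.66)]
[(array([394.3, 181.4]), np.int32(707)), (array([364.5, 186.7]), np.int32(720)), (array([335.2, 189.5]), np.int32(585)), (array([402.1, 207.8]), np.int32(563)), (array([372.3, 207.6]), np.int32(250))]
0 [[423.0, 222.0], [410.0, 166.0]]
0.045 [[445.0, 218.0], [431.0, 162.0]]
```

View pics/p2.png

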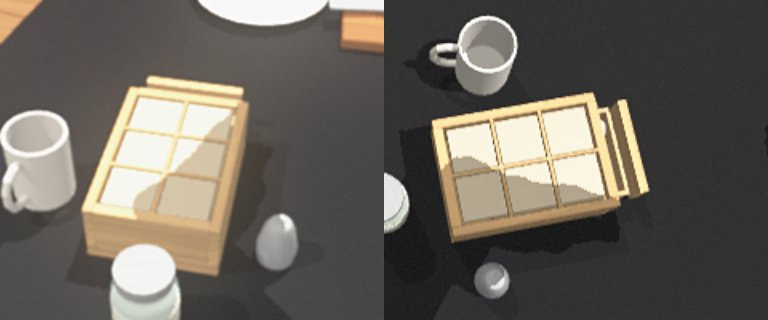

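The drawer stands out, with its front at about top pixel (437,190), which matches 45 mm. The pressed tile is back at (394,181), the same as before, and the surrounding objects haven't moved.

```bash
python3 -c "
from workcell import job; print(job.close_job())"
```

```text
the job is handed in; nothing more can be done
None
```

The catch was under the tile at (+x, -y). I pressed it in about 5 mm with roughly 5.5 N, the drawer sprung out, and I lifted off, moved the arm clear and handed the job in at about 12 s.

- **Search:** I felt two tiles with closed fingers. The first, at (-x, -y), was rigid and took about 11 N without moving. The second gave way at about 3 N.
- **Last checks:**
  - The drawer front is where a 45 mm opening should put it.
  - The pressed tile is level again; its image position matches the start to within 0.1 px.
  - The mug and salt pot measure where they were at the start.
  - The robot is touching nothing; the force reading is only noise.
- **What disagreed:**
  - The fingertips touched the tile with the reported tool point at z = 0.033 instead of 0.073. The closed fingers therefore end about 40 mm short of the stated tool point, so I found contact by force and camera.
  - The network missed the jar in the last picture. It looks unmoved, and the arm never came near it.

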